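# Stack a slotted mass on a label scratch tester

## Robot

A 6-joint arm with a two-finger parallel gripper is mounted at the origin on the work surface. World frame = base frame: x ahead of the robot, y to its left, z up, the work surface at z = 0. Lengths are in m, angles in degrees, forces in N, time in s.
With the tool pointing down it reaches from about 0.425 to 0.925 m from the base axis. Payload 12.5 kg.
Tool frame: the origin (TCP) lies on the front face of the gripper's body, between the roots of the fingers; the fingertips stand 73 mm ahead of it and the grasp point (between the pads) lies 54 mm ahead of it (bot.grip_point_offset is the distance from the TCP to the grasp point, in m); z points along the fingers, y is the line along which they close (so a half turn about z gives the same grasp; the last joint's range is limited). The gripper opens to 85 mm and grips with 20 to 120 N. Pads are 22 mm wide; open, the fingers measure 114 mm over their backs; the gripper's body (76 mm by 85 mm) begins 54 mm behind the grasp point. The pads swing forward as they close: fully open they stand 13 mm farther back than shut.
Start: joints at [-69.763, 28.126, 89.318, -0, 62.55, -6.05], TCP at [0.277, -0.56, 0.304] pointing down, gripper open.
Joint ranges: [-177.58, 177.58], [-47.91, 125.51], [2.72, 160], [-65.01, 245.01], [3.68, 167.84], [-153.87, 153.87]. Speed limits (degrees/s): [127.2, 127.2, 159.86, 180, 180, 180].

## Interface

Orientations are given as [roll, pitch, yaw] about the fixed x, y, z axes, in that order (R = Rz(yaw) Ry(pitch) Rx(roll)).
In Python, from cell import telemetry, cams, bot gives the robot as it stands.
- The arm moves only by the tool move_arm, never from a script. Its argument "moves" is a list of rows, each a list of 7 numbers: the turn, a rotation vector about the tool's x, y, z in rad, then the shift along the tool's x, y, z in cm, then the finger opening in cm, from 0 to 8.54. A call has 1 to 20 rows; each row is the pose to reach, as a shift and turn from the pose commanded when the call began, along the tool's axes at that moment; what a row does not reach only later rows make up. A row lasts 1/12 s, in which the tool goes at most 41.7 mm and 7.16 degrees, less where a joint would pass 70% of its speed; a pose out of reach is approached as far as the arm can. A call with a gripper value outside its range is refused whole. The fingers move at their own pace and stop on an object; the grip force is fixed at half the most. Time passes only in rows, so rows that repeat a pose let the fingers close. It gives the time, the measured TCP pose, the force, the opening and the grip force at its end, in the units of the state.
- telemetry.read_state(): the state, without advancing time (a new reading comes with each control period).
- cams.get_image(name): name is "scene" or "top"; returns the picture (420x560x3 uint8, red, green, blue); there is no depth.
- cams.camera_params(name): a dict with "fx", "fy", "cx", "cy" (pixels), "distortion" ([k1, k2, p1, p2, k3] as OpenCV has them; the pictures are not rectified), "view" (4x4, takes a point from world to camera coordinates). Camera axes: x right, y down, z forward; pixel columns grow to the right and rows downward; lengths in m; the calibration is good to about 2 mm. A picture is of the moment at which its call begins. camera_params takes no time and is no camera call.
- bot.job_done(): hands the job in; it is judged then, once.
The state is a dict: "time_s": time; "joint_positions": joint angles; "qvel": joint speeds; "effort": joint torques, N m; "ee_pos": TCP position; "eef_rot": TCP orientation; "force": force on the tool from outside, world axes, zero at the start; "moment": the same for the moment, N m; "finger_gap": finger opening in m; "grasp_force": force on a finger pad.
Only numpy, scipy, OpenCV 4.12 (cv2) and the standard library are available. Lean on these libraries where they do the work, as an engineer would, in place of code of your own. Each camera call takes 0.05 s, during which the arm holds its last target. There are 200 camera calls.

## Task

Load the label scratch tester: take the largest loose slotted mass, slide it sideways onto the beam's stem, under the lift knob and above the mass already there, and turn its slot about a quarter turn away from that one's, either way, feeling for the place where its keyway drops over the key below and it sits fully home. The pivot and stylus are delicate, so never push on the beam with more than about 15 N and do not lift it; let go of the mass at the end and leave the other things on the bench where they are.

Things in the scene. Friction and masses are not known exactly. Their poses are not given: they have to be found in the camera images.
- loose_centre (a point): Centre (8 mm above its underside) of the mass to load: a steel disc, 64 mm across, 16 mm thick, 0.35 kg, flat on the bench, the largest of three. Its slot, 10 mm wide, runs from the rim to 5 mm past the axis; x points out through the slot's mouth, z up. A radial key 12 mm wide, 4 mm high, stands on its top on -x, 9 to 27 mm out. Across its underside along y, runs a keyway 14 mm wide, 4.5 mm deep.
- stem_foot (a point): Foot of the upright stem, on its axis at the pan's face, 106 mm above the bench. The stem is 8 mm across and 54 mm long; on it sits a black knob 18 mm across, 11 mm high, too wide for a slot. x points along the beam to its pivot, 135 mm away, z up; nothing near it but the stack stands over 6 mm above the pan. The new mass's centre comes to 24 mm above this point when home, 28 mm while it rides on the key.
- knob_top (a point): Centre of the top of the lift knob, 65 mm above the stem's foot.
- beam: Aluminium beam with weight pan, stem and counterweight; origin at its pivot, -x towards the stem. It rests on a sprung stylus (sinks 1 mm for 12 N on the pan) and tips up if lifted. Round the stem on the plain pan lies, loose, a first mass like the one to load: its slot points to the pivot give or take 0.65 rad (not measured), its key the other way. Home, the new slot is square to it, within 0.1 rad.
- loose_disc: The mass to load; origin at the centre of its underside.
- mid_disc: Bystander: smaller slotted mass, 50 mm diameter, 12 mm thick, lying on the bench, origin under its centre.
- small_disc: Bystander: smallest slotted mass, 40 mm diameter, 10 mm thick, lying on the bench, origin under its centre.
- screwdriver: Bystander: screwdriver with blue handle, 190 mm long, lying on the bench.
- label_roll: Bystander: roll of labels standing on end, 104 mm diameter, 55 mm high.
- printhead: Bystander: thermal printhead bar, 28 x 118 x 21 mm, lying on the bench.
- platen_roller: Bystander: rubber platen roller with steel shaft, 150 mm long, 21 mm high, lying on the bench.
- pliers: Bystander: pliers with blue grips, 150 mm long, lying on the bench.
Not all that is in view belongs to the job. Leave any blue or red look-alike of the loose_disc alone.

How it is judged (in metres and radians):
On the way:
1. the loose mass has been slid sideways onto the stem, under the knob and above the mass already there (horizontal distance between loose_centre and stem_foot below 0.004 m and z of loose_centre in the frame of stem_foot between 0.0265 and 0.042 m), for 0.05 s.
At the end, for the whole second after the job is handed in: The mass lies on the stem, keyed fully home on the mass below: its centre within 4 mm of the stem's axis and 22 to 25.7 mm above the stem's foot, level within 0.05 rad, the beam down (knob within 3 mm of its start), the mass at rest (horizontal distance between loose_centre and stem_foot below 0.004 m and z of loose_centre in the frame of stem_foot between 0.022 and 0.0257 m and angle between loose_centre's own z axis and vertical below 0.05 rad and distance of knob_top from where it was at the start of the episode below 0.003 m and linear speed of loose_disc below 0.02 m/s); the robot touches nothing.
It fails at once if the beam (pan, stem, knob) is loaded with more than 25 N in all, the masses' own 7 N included (contact force between beam and anything else above 25 N).
It fails at once if the beam is lifted off (knob moves more than 8 mm) (distance of knob_top from where it was at the start of the episode above 0.008 m).
It fails at once if another thing on the bench is pushed more than 15 mm (distance of any of mid_disc, small_disc, screwdriver, label_roll, printhead, platen_roller, pliers from where it was at the start of the episode above 0.015 m).
It also fails if it takes over 72 s, if anything falls off the work surface, if the arm or the gripper's body presses on something with over 40 N, if the wrist force passes 120 N, or if a joint passes its speed limit or range.

## Working session

There is one attempt and no reset: what is moved stays moved. The work goes in short steps, Python scripts to look and compute and a tool call to move; the robot and the scene stay as the last step left them, time stands still between calls to the robot, and variables do not carry over. Pictures are saved under pics/ and viewed, at most 10 in all, crops included, and the job is handed in when it is done.

Besides the shell and the picture viewer there is one more tool, called by a JSON object that holds its "fn" and its "kwargs", one argument or row to a line. move_arm: Moves the arm, as the interface text tells. Its arguments: {"type":"object","properties":{"moves":{"type":"array","items":{"type":"array","items":{"type":"number"}}}},"required":["moves"]}

```bash
mkdir -p pics; ls; python3 - <<'E'
from cell import telemetry, cams, bot
import cv2, numpy as np
for n in ("scene","top"):
    im=cams.get_image(n); cv2.imwrite(f"pics/{n}0.png",im[:,:,::-1]); p=cams.camera_params(n); print(n,p)
print(telemetry.read_state()); print(bot.grip_point_offset)
E
```

```text
pics
scene {'fx': 489.898334955614, 'fy': 489.898334955614, 'cx': 271.91772239832596, 'cy': 212.1112916982441, 'distortion': array([-0.04687614,  0.        ,  0.        ,  0.        ,  0.        ]), 'view': array([[ 0.72549924,  0.68813572,  0.01095808, -0.31052614],
       [ 0.52161331, -0.5394088 , -0.66102776, -0.25037606],
       [-0.44896593,  0.48529102, -0.75028142,  1.45976805],
       [ 0.        ,  0.        ,  0.        ,  1.        ]])}
top {'fx': 474.9061554945823, 'fy': 474.9061554945823, 'cx': 279.81678499176456, 'cy': 212.6367241076527, 'distortion': array([-0.15241315,  0.        ,  0.        ,  0.        ,  0.        ]), 'view': array([[ 0.00930926, -0.99985537,  0.01423273, -0.11493996],
       [-0.98603617, -0.01154543, -0.16613062,  0.56152792],
       [ 0.16627092, -0.01248744, -0.98600104,  1.19829416],
       [ 0.        ,  0.        ,  0.        ,  1.        ]])}
{'time_s': 0.1, 'joint_positions': array([-6.97629688e+01,  2.81596413e+01,  8.93458006e+01, -3.16142265e-04,
        6.25513157e+01, -6.05016688e+00]), 'qvel': array([-0.00376876, -0.1126252 , -0.06194395,  0.06234638, -0.05597738,
       -0.06660425]), 'effort': array([ 4.61138523e-03, -6.19446516e+01, -2.62029040e+01, -4.08560277e-05,
        2.84700465e-03, -1.50189288e-05]), 'ee_pos': array([ 0.27677146, -0.56023281,  0.30340257]), 'eef_rot': array([-1.79943529e+02, -5.70335225e-03,  2.62873411e+01]), 'force': array([ 0.12878763,  0.1435948 , -0.2652666 ]), 'moment': array([ 0.02569556,  0.04018656, -0.04333905]), 'grasp_force': 0.0, 'finger_gap': 0.08544209789569558}
0.0539
```

View pics/scene0.png

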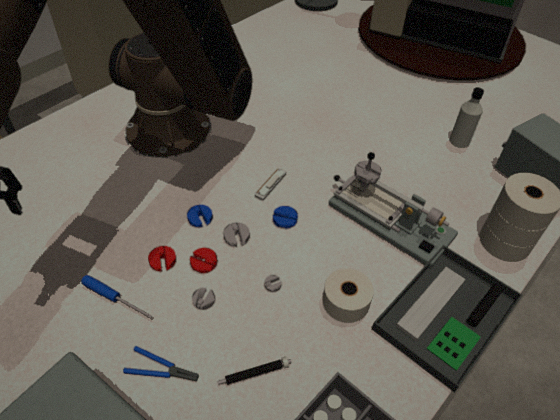

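View pics/top0.png

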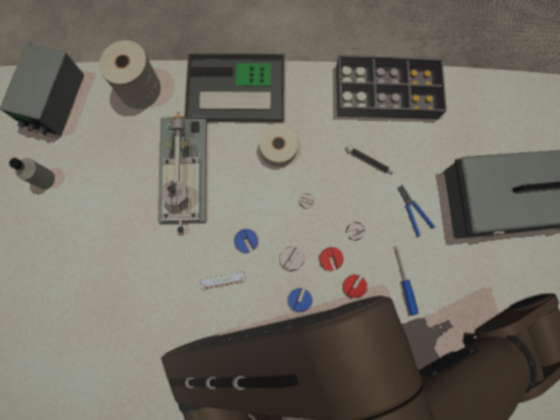

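The grey steel discs are at scene (237,234), (203,297) and (273,283), which are top (291,258), (355,231) and (306,200). The one at scene (237,234) / top (291,258) looks largest. The blue and red discs are look-alikes. The tester's knob is at scene (371,156), top (171,186). I'll confirm with one enlarged crop.

```bash
cat > h.py <<'E'
import numpy as np, cv2
from cell import telemetry, cams, bot
P={n:cams.camera_params(n) for n in ("scene","top")}
def K(p): return np.array([[p["fx"],0,p["cx"]],[0,p["fy"],p["cy"]],[0,0,1.]])
def ray(n,uv):
    p=P[n]; u=cv2.undistortPoints(np.array(uv,float).reshape(-1,1,2),K(p),p["distortion"]).reshape(-1,2)
    R=p["view"][:3,:3]; t=p["view"][:3,3]
    return -R.T@t, np.c_[u,np.ones(len(u))]@R
def plane(n,uv,z):
    o,d=ray(n,uv); return o+d*((z-o[2])/d[:,2])[:,None]
def two(uvs,uvt):
    o1,d1=ray("scene",uvs); o2,d2=ray("top",uvt); d1=d1[0];d2=d2[0]
    s=np.linalg.lstsq(np.c_[d1,-d2],o2-o1,rcond=None)[0]
    a=o1+s[0]*d1;b=o2+s[1]*d2; return (a+b)/2,np.linalg.norm(a-b)
def proj(n,X):
    p=P[n]; return cv2.projectPoints(np.array(X,float).reshape(-1,3),cv2.Rodrigues(p["view"][:3,:3])[0],p["view"][:3,3],K(p),p["distortion"])[0].reshape(-1,2)
def avg(n,k=4): return np.mean([cams.get_image(n).astype(float) for _ in range(k)],0)
def crop(im,c,w,h,s):
    x,y=int(c[0]-w/2),int(c[1]-h/2)
    return cv2.resize(np.clip(im[y:y+h,x:x+w]*1.3,0,255).astype(np.uint8)[:,:,::-1],None,fx=s,fy=s,interpolation=cv2.INTER_CUBIC)
E
python3 - <<'E'
from h import *
S=avg("scene");T=avg("top"); np.savez("im0.npz",S=S,T=T)
a=np.hstack([crop(S,(237,234),50,37,8),crop(T,(291,258),50,37,8)])
b=np.hstack([crop(S,(371,175),50,37,8),crop(T,(175,190),50,37,8)])
cv2.imwrite("pics/c1.png",np.vstack([a,b]))
for n,c in (("big",(291,258)),("mid",(355,231)),("sm",(306,200))): print(n,plane("top",c,.016))
print(plane("scene",(237,234),.016)); print("knob",two((371,155),(171,186)))
E
```

```text
big [[ 0.44633274 -0.14025647  0.016     ]]
mid [[ 0.5203183  -0.31225934  0.016     ]]
sm [[ 0.60359195 -0.18001324  0.016     ]]
[[ 0.45039932 -0.14558573  0.016     ]]
knob (array([0.60139968, 0.15175206, 0.17313529]), np.float64(0.004537780941276439))
```

View pics/c1.png

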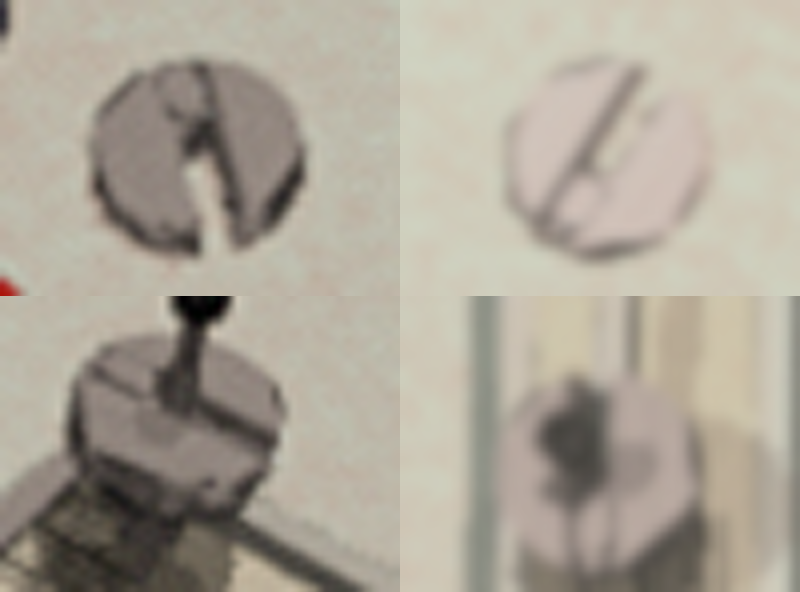

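The crop confirms it. The disc at scene (237,234) / top (291,258) is plain steel and the largest of the three grey ones. Its slot mouth points down in scene (about (239,245)) and up-right in top (about (297,249)). On the stack, the first mass's slot runs from the stem towards lower right in scene. Next I'll fit both discs and the knob.

```bash
cat > m.py <<'E'
from h import *
from scipy.optimize import least_squares
def fit(n,cnt,z,r,c0,far=True):
    """fixed-radius circle through silhouette points on the side away from the camera (upper rim) """
    X=plane(n,cnt,z)[:,:2]; cam=ray(n,[[0,0]])[0][:2]; d=(np.array(c0)-cam); d/=np.linalg.norm(d)
    c=np.array(c0,float)
    for _ in range(4):
        s=((X-c)@d)*(1 if far else -1); Y=X[s>0.003]
        c=least_squares(lambda q:np.linalg.norm(Y-q,axis=1)-r,c,loss="soft_l1",f_scale=.001).x
    return c,np.abs(np.linalg.norm(Y-c,axis=1)-r).mean(),len(Y)
def mask(im,c,w,thr):
    g=cv2.GaussianBlur(im.mean(2),(0,0),.7); m=np.zeros(g.shape,np.uint8)
    x,y=c; m[y-w:y+w,x-w:x+w]=(g<thr)[y-w:y+w,x-w:x+w]
    m=cv2.morphologyEx(m,cv2.MORPH_OPEN,np.ones((2,2),np.uint8))
    cs=cv2.findContours(m,cv2.RETR_EXTERNAL,cv2.CHAIN_APPROX_NONE)[0]
    return max(cs,key=cv2.contourArea)[:,0].astype(float)
E
python3 - <<'E'
from m import *
d=np.load("im0.npz");S,T=d["S"],d["T"]
for n in P: print(n,"cam",ray(n,[[0,0]])[0].round(3))
for n,im,c in (("scene",S,(237,234)),("top",T,(291,258))):
    g=im[c[1]-20:c[1]+20,c[0]-22:c[0]+22]; bg=np.median(g[:4]); print(n,"bg",bg,im[c[1]+6,c[0]-6],im[c[1]-2,c[0]-5])
    for f in (.93,.88):
        cn=mask(im,c,19,bg*f); print(f,cv2.boundingRect(cn.astype(np.int32)),fit(n,cn,.016,.032,(.447,-.142)),fit(n,cn,0,.032,(.447,-.142),False))
# knob blobs
for n,im,c in (("scene",S,(371,155)),("top",T,(172,186))):
    for t in (45,60):
        cn=mask(im,c,9,t); print(n,t,cv2.boundingRect(cn.astype(np.int32)),cv2.minEnclosingCircle(cn.astype(np.float32)),im[c[1],c[0]])
# rectified view of first mass's top and of loose disc top (for reading only), 4 px/mm
def rect(n,im,c,z,h=.04,k=.00025):
    N=int(2*h/k); a=np.linspace(-h,h,N)
    X=np.stack(np.broadcast_arrays(c[0]-a[:,None],c[1]-a[None,:],z),-1).reshape(-1,3)
    uv=proj(n,X).reshape(N,N,2).astype(np.float32)
    return cv2.remap(np.clip(im*1.3,0,255).astype(np.uint8),uv[...,0],uv[...,1],cv2.INTER_CUBIC)[:,:,::-1]
c=(.596,.148); v=np.vstack([np.hstack([rect("scene",S,c,.122),rect("top",T,c,.122)]),np.hstack([rect("scene",S,(.447,-.142),.016),rect("top",T,(.447,-.142),.016)])])
v=cv2.resize(v,(600,600)); cv2.imwrite("pics/r1.png",v)
E
```

```text
scene cam [ 1.011 -0.63   0.933]
top cam [ 0.356 -0.093  1.276]
scene bg 142.75 [111.   102.5   97.25] [113.5  105.25  98.75]
0.93 (223, 222, 29, 28) (array([ 0.44685994, -0.14311229]), np.float64(0.000767588441292423), 31) (array([ 0.44785276, -0.14533492]), np.float64(0.0039893574427964035), 44)
0.88 (224, 223, 28, 26) (array([ 0.44755185, -0.14450161]), np.float64(0.0007063771459879831), 33) (array([ 0.44681166, -0.1434728 ]), np.float64(0.006483439596607549), 50)
top bg 156.5 [128.75 119.   113.75] [160.   149.75 142.25]
0.93 (279, 247, 27, 27) (array([ 0.43779816, -0.13934931]), np.float64(0.006942745012882258), 61) (array([ 0.44080563, -0.14304645]), np.float64(0.004978571075332508), 62)
0.88 (280, 248, 20, 26) (array([ 0.46737272, -0.18508448]), np.float64(0.0024048678251361024), 9) (array([ 0.44248411, -0.15772506]), np.float64(0.007608596401793041), 57)
scene 45 (369, 154, 6, 7) ((371.5, 157.0), 3.3542017936706543) [19.  17.5 15. ]
scene 60 (369, 154, 7, 11) ((372.0, 159.0), 5.385264873504639) [19.  17.5 15. ]Traceback (most recent call last):
  File "<stdin>", line 11, in <module>
  File "m.py", line 16, in mask
    return max(cs,key=cv2.contourArea)[:,0].astype(float)
           ~~~^^^^^^^^^^^^^^^^^^^^^^^^
ValueError: max() iterable argument is empty
```

```bash
cat >> m.py <<'E'
def rect(n,im,c,z,h=.04,N=300):
    """view from above of the plane at height z: up=+x, left=+y (for reading)"""
    a=np.linspace(-h,h,N)
    X=np.stack(np.broadcast_arrays(c[0]-a[:,None],c[1]-a[None,:],z),-1).reshape(-1,3)
    uv=proj(n,X).reshape(N,N,2).astype(np.float32)
    v=cv2.remap(im.astype(np.float32),uv[...,0],uv[...,1],cv2.INTER_CUBIC)[:,:,::-1]
    v=np.clip((v-v.min())*255/(np.percentile(v,99)-v.min()),0,255).astype(np.uint8)
    cv2.circle(v,(N//2,N//2),int(.032/h*N/2),(0,255,0),1); return v
E
python3 - <<'E'
from m import *
d=np.load("im0.npz");S,T=d["S"],d["T"]
c=(.596,.148); l=(.447,-.144)
cv2.imwrite("pics/r1.png",np.vstack([np.hstack([rect("scene",S,c,.122),rect("top",T,c,.122)]),np.hstack([rect("scene",S,l,.016),rect("top",T,l,.016)])]))
E
```

```text
(no output)
```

View pics/r1.png

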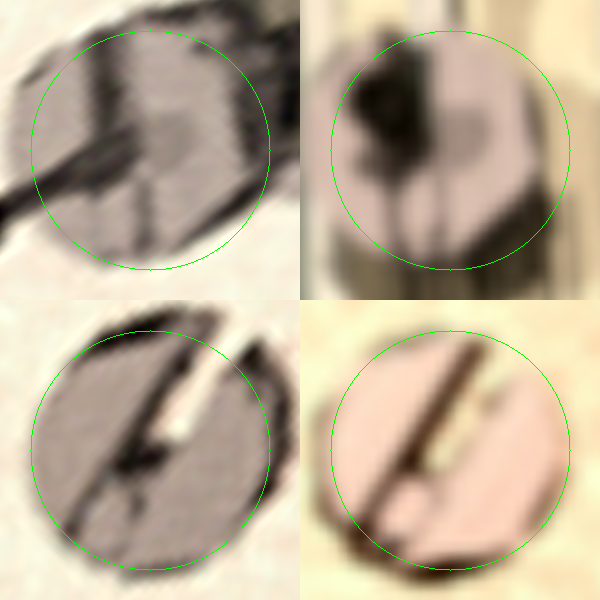

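Rectified views, 3.75 px/mm, up = +x, left = +y:
- **Loose disc (bottom row):** centred within about 1.5 mm of the drawn circle, so at about (0.4465, -0.1435). Its slot points up-right at about -34°.
- **First mass (top row):** centred at px (127,145) in scene and (418,147) in top, so at about (0.597, 0.155). Its slot points along +x to within several degrees, and its key points down.

Next I move above the loose disc.

{"fn": "move_arm", "kwargs": {
  "moves": [
    [0, 0, 1.052, 33.7, -29.9, 10, 8.5],
    [0, 0, 1.052, 33.7, -29.9, 10, 8.5],
    [0, 0, 1.052, 33.7, -29.9, 10, 8.5],
    [0, 0, 1.052, 33.7, -29.9, 10, 8.5],
    [0, 0, 1.052, 33.7, -29.9, 10, 8.5],
    [0, 0, 1.052, 33.7, -29.9, 10, 8.5],
    [0, 0, 1.052, 33.7, -29.9, 10, 8.5],
    [0, 0, 1.052, 33.7, -29.9, 10, 8.5],
    [0, 0, 1.052, 33.7, -29.9, 10, 8.5],
    [0, 0, 1.052, 33.7, -29.9, 10, 8.5],
    [0, 0, 1.052, 33.7, -29.9, 10, 8.5],
    [0, 0, 1.052, 33.7, -29.9, 10, 8.5],
    [0, 0, 1.052, 33.7, -29.9, 10, 8.5],
    [0, 0, 1.052, 33.7, -29.9, 10, 8.5],
    [0, 0, 1.052, 33.7, -29.9, 10, 8.5],
    [0, 0, 1.052, 33.7, -29.9, 10, 8.5]
  ]
}}

```text
time_s: 1.83
ee_pos: [0.4464, -0.1441, 0.2042]
eef_rot: [180.0, -0.0, -34.1]
force: [-0.2, 0.0, 0.4]
finger_gap: 0.085
grasp_force: 0.0
```

```bash
cat >> h.py <<'E'
def to(x,y,z,yaw):
    """row values (turn about tool z, shift cm) from the present pose to a tool-down pose"""
    s=telemetry.read_state(); e=s["ee_pos"]; a=np.radians(s["eef_rot"][2]); d=np.array([x,y,z])-e
    t=-((yaw-s["eef_rot"][2]+180)%360-180)
    print("turn %.3f shift %.2f %.2f %.2f"%(np.radians(t),100*(d[0]*np.cos(a)+d[1]*np.sin(a)),100*(d[0]*np.sin(a)-d[1]*np.cos(a)),-100*d[2]))
def st():
    s=telemetry.read_state(); print("t %.2f"%s["time_s"],s["ee_pos"].round(4),s["eef_rot"].round(2),"F",s["force"].round(1),"M",s["moment"].round(2),"gap %.4f grip %.0f"%(s["finger_gap"],s["grasp_force"]))
E
python3 - <<'E'
from m import *
st(); to(.4465,-.1435,.072,-34)
print("knob scene",plane("scene",[(371.5,157),(372,157)],.1655))
E
```

```text
t 1.83 [ 0.4464 -0.1441  0.2042] [ 1.800e+02 -4.000e-02 -3.407e+01] F [-0.2  0.   0.4] M [-0.01  0.01 -0.  ] gap 0.0850 grip 0
turn -0.001 shift -0.02 -0.06 13.22
knob scene [[0.60101524 0.15251458 0.1655    ]
 [0.60185564 0.15333646 0.1655    ]]
```

{"fn": "move_arm", "kwargs": {
  "moves": [
    [0, 0, 0, 0, 0, 3, 8.5],
    [0, 0, 0, 0, 0, 6, 8.5],
    [0, 0, 0, 0, 0, 9, 8.5],
    [0, 0, 0, 0, 0, 11, 8.5],
    [0, 0, 0, 0, 0, 12, 8.5],
    [0, 0, 0, 0, 0, 12.6, 8.5],
    [0, 0, 0, 0, 0, 13, 8.5],
    [0, 0, 0, 0, 0, 13.2, 8.5],
    [0, 0, 0, 0, 0, 13.2, 8.5],
    [0, 0, 0, 0, 0, 13.2, 8.5]
  ]
}}

```text
time_s: 2.67
ee_pos: [0.4468, -0.1432, 0.0727]
eef_rot: [-180.0, -0.1, -34.0]
force: [0.1, -0.4, 0.4]
finger_gap: 0.0847
grasp_force: 0.0
```

{"fn": "move_arm", "kwargs": {
  "moves": [
    [0, 0, 0, 0, 0, 0, 7.6],
    [0, 0, 0, 0, 0, 0, 7.0],
    [0, 0, 0, 0, 0, 0, 6.7],
    [0, 0, 0, 0, 0, 0, 6.4],
    [0, 0, 0, 0, 0, 0, 6.0],
    [0, 0, 0, 0, 0, 0, 5.6],
    [0, 0, 0, 0, 0, 0, 5.6],
    [0, 0, 0, 0, 0, 0, 5.6]
  ]
}}

```text
time_s: 3.33
ee_pos: [0.4466, -0.1432, 0.0728]
eef_rot: [180.0, -0.1, -34.0]
force: [-2.6, -1.2, 16.4]
finger_gap: 0.0614
grasp_force: 61.3
```

```bash
python3 - <<'E'
from h import *
st()
E
```

```text
t 3.33 [ 0.4466 -0.1432  0.0728] [ 1.800e+02 -6.000e-02 -3.398e+01] F [-2.6 -1.2 16.4] M [-0.26  0.57  0.03] gap 0.0614 grip 61
```

{"fn": "move_arm", "kwargs": {
  "moves": [
    [0, 0, 0, 0, 0, -0.2, 5.6],
    [0, 0, 0, 0, 0, -0.4, 5.6],
    [0, 0, 0, 0, 0, -0.6, 5.6],
    [0, 0, 0, 0, 0, -0.6, 5.6],
    [0, 0, 0, 0, 0, -0.6, 5.6]
  ]
}}

```text
time_s: 3.75
ee_pos: [0.4466, -0.143, 0.0779]
eef_rot: [180.0, -0.0, -34.0]
force: [0.1, 0.5, -3.6]
finger_gap: 0.0612
grasp_force: 65.5
```

```bash
python3 - <<'E'
from m import *
st()
S=avg("scene");T=avg("top")
x,y=proj("scene",[.447,-.143,.02])[0]; u,v=proj("top",[.447,-.143,.02])[0]; print(x,y,u,v)
cv2.imwrite("pics/g1.png",np.hstack([crop(S,(x,y),66,60,6),crop(T,(u,v),66,60,6)]))
E
```

```text
t 3.75 [ 0.4466 -0.143   0.0779] [180.    -0.   -33.98] F [ 0.1  0.5 -3.6] M [-0.01 -0.05  0.02] gap 0.0612 grip 66
236.7248137163155 231.58132160884472 292.0945338736382 257.64967919192657
```

View pics/g1.png

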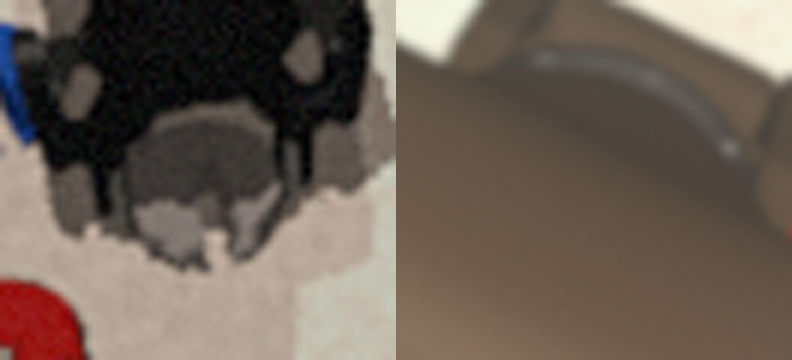

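```bash
python3 - <<'E'
from h import *
a=np.radians(-34); tx=np.array([np.cos(a),np.sin(a),0]); ty=np.array([np.sin(a),-np.cos(a),0]); p=np.array([.4466,-.143,.0779])
c=np.array([int(236.72-33),int(231.58-30)])
f=lambda X:((proj("scene",X)[0]-c+.5)*6-.5).round(0)
for s in (1,-1):
  for ex in (.011,-.011):
    for o in (.031,.040): print("side",s,"ex",ex,"out",o,[ (L,f(p+s*o*ty+ex*tx-np.array([0,0,L]))) for L in (.060,.065,.073)])
print("disc bottom near centre/top centre if z0=.005",f([.4466,-.143,.005]),f([.4466,-.143,.021]), "mouth bottom",f(p+.032*tx-[0,0,.0729]),"mouth top",f(p+.032*tx-[0,0,.0569]))
E
```

```text
side 1 ex 0.011 out 0.031 [(0.06, array([132., 222.])), (0.065, array([133., 230.])), (0.073, array([134., 243.]))]
side 1 ex 0.011 out 0.04 [(0.06, array([109., 226.])), (0.065, array([110., 234.])), (0.073, array([112., 246.]))]
side 1 ex -0.011 out 0.031 [(0.06, array([123., 180.])), (0.065, array([124., 188.])), (0.073, array([126., 201.]))]
side 1 ex -0.011 out 0.04 [(0.06, array([101., 184.])), (0.065, array([102., 192.])), (0.073, array([104., 204.]))]
side -1 ex 0.011 out 0.031 [(0.06, array([286., 197.])), (0.065, array([286., 205.])), (0.073, array([286., 217.]))]
side -1 ex 0.011 out 0.04 [(0.06, array([308., 194.])), (0.065, array([308., 201.])), (0.073, array([308., 214.]))]
side -1 ex -0.011 out 0.031 [(0.06, array([275., 156.])), (0.065, array([276., 164.])), (0.073, array([276., 176.]))]
side -1 ex -0.011 out 0.04 [(0.06, array([297., 152.])), (0.065, array([298., 160.])), (0.073, array([298., 173.]))]
disc bottom near centre/top centre if z0=.005 [206. 209.] [204. 184.] mouth bottom [220. 271.] mouth top [218. 246.]
```

The disc is held and off the bench: it weighs -3.6 N, and its slot mouth shows at crop (218,250), about centred between the pads. Lift, turn and carry it to the pre-insert pose.

```bash
python3 - <<'E'
from h import *
to(.5765,.0719,.26,75)
E
```

```text
turn -1.902 shift -1.24 -25.09 -18.22
```

{"fn": "move_arm", "kwargs": {
  "moves": [
    [0, 0, 0, 0, 0, -2, 5.6],
    [0, 0, 0, 0, 0, -5, 5.6],
    [0, 0, 0, 0, 0, -8, 5.6],
    [0, 0, 0, 0, 0, -11, 5.6],
    [0, 0, -0.1, -0.1, -1.5, -14, 5.6],
    [0, 0, -0.22, -0.2, -3.5, -16.5, 5.6],
    [0, 0, -0.34, -0.3, -5.5, -18.2, 5.6],
    [0, 0, -0.46, -0.4, -7.5, -18.2, 5.6],
    [0, 0, -0.58, -0.5, -9.5, -18.2, 5.6],
    [0, 0, -0.7, -0.6, -11.5, -18.2, 5.6],
    [0, 0, -0.82, -0.7, -13.5, -18.2, 5.6],
    [0, 0, -0.94, -0.8, -15.5, -18.2, 5.6],
    [0, 0, -1.06, -0.9, -17.5, -18.2, 5.6],
    [0, 0, -1.18, -1.0, -19.5, -18.2, 5.6],
    [0, 0, -1.3, -1.1, -21.5, -18.2, 5.6],
    [0, 0, -1.42, -1.15, -23.0, -18.2, 5.6],
    [0, 0, -1.54, -1.2, -24.2, -18.2, 5.6],
    [0, 0, -1.66, -1.24, -24.8, -18.2, 5.6],
    [0, 0, -1.78, -1.24, -25.1, -18.2, 5.6],
    [0, 0, -1.9, -1.24, -25.1, -18.2, 5.6]
  ]
}}

```text
time_s: 5.82
ee_pos: [0.5766, 0.0727, 0.2594]
eef_rot: [-180.0, 0.0, 75.3]
force: [-0.5, 0.5, -3.5]
finger_gap: 0.0615
grasp_force: 67.4
```

```bash
python3 - <<'E'
from h import *
st(); to(.5765,.0719,.2058,75)
E
```

```text
t 5.82 [0.5766 0.0727 0.2594] [-1.7996e+02  1.0000e-02  7.5260e+01] F [-0.5  0.5 -3.5] M [ 0.02  0.09 -0.05] gap 0.0615 grip 67
turn 0.005 shift -0.08 0.01 5.36
```

{"fn": "move_arm", "kwargs": {
  "moves": [
    [0, 0, 0, 0, 0, 1.5, 5.6],
    [0, 0, 0, 0, 0, 3, 5.6],
    [0, 0, 0, 0, 0, 4.5, 5.6],
    [0, 0, 0, 0, 0, 5.2, 5.6],
    [0, 0, 0, 0, 0, 5.35, 5.6],
    [0, 0, 0, 0, 0, 5.35, 5.6],
    [0, 0, 0, 0, 0, 5.35, 5.6]
  ]
}}

```text
time_s: 6.4
ee_pos: [0.5768, 0.072, 0.207]
eef_rot: [180.0, -0.0, 74.9]
force: [-0.1, 0.6, -2.1]
finger_gap: 0.061
grasp_force: 67.3
```

```bash
python3 - <<'E'
from m import *
st()
S=avg("scene");T=avg("top");np.savez("im1.npz",S=S,T=T)
m=np.array([.588,.115,.14]); x,y=proj("scene",m)[0]; u,v=proj("top",m)[0]; print(x,y,u,v)
cv2.imwrite("pics/p1.png",np.hstack([crop(S,(x,y),66,70,6),crop(T,(u,v),66,70,6)]))
E
```

```text
t 6.40 [0.5768 0.072  0.207 ] [ 1.7996e+02 -1.0000e-02  7.4870e+01] F [-0.1  0.6 -2.1] M [ 0.   -0.02  0.01] gap 0.0610 grip 67
355.8350501150126 170.2060501668419 189.00776396246158 195.14602721891006
```

View pics/p1.png

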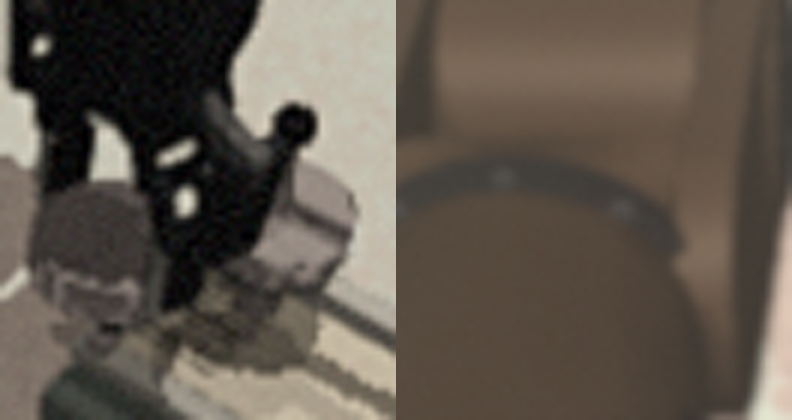

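```bash
python3 - <<'E'
from m import *
d=np.load("im1.npz");S1=d["S"].mean(2); S0=np.load("im0.npz")["S"].mean(2)
th=np.linspace(0,2*np.pi,120)
def hull(c,r,z0,z1):
    X=np.array([[c[0]+r*np.cos(t),c[1]+r*np.sin(t),z] for t in th for z in (z0,z1)])
    return cv2.convexHull(proj("scene",X).astype(np.float32))[:,0]
def ext(h,row):   # hull crossing of an image row
    xs=[]
    for a,b in zip(h,np.roll(h,-1,0)):
        if (a[1]-row)*(b[1]-row)<0: xs.append(a[0]+(row-a[1])/(b[1]-a[1])*(b[0]-a[0]))
    return min(xs),max(xs)
def cross(p,x0,lev):  # subpixel crossings
    return [x0+i+(lev-p[i])/(p[i+1]-p[i]) for i in range(len(p)-1) if (p[i]-lev)*(p[i+1]-lev)<0]
h=hull((.5985,.154),.009,.160,.171); print("knob hull",h.min(0),h.max(0))
for im,n in ((S0,"im0"),(S1,"im1")):
  for r in range(152,161): 
    p=im[r,362:382]; print(n,r,np.round(cross(p,362,75),1))
for r in (153,155,157): print(r,np.round(ext(h,r),1))
col=S0[148:162,371]; print("top edge",cross(col,148,75), S0[148:162,372].round(0))
z=.207-.0648; h=hull((.5768,.072),.032,z-.008,z+.008); print("disc hull",h.min(0),h.max(0))
for r in range(170,182,2): print(r,np.round(ext(h,r),1),S1[r,320:334].round(0))
E
```

```text
knob hull [366.76834 151.84027] [375.25632 160.54475]
im0 152 [369.5 371.5]
im0 153 [368.1 373.6]
im0 154 [367.2 374.2]
im0 155 [367.1 374.4]
im0 156 [367.  374.3]
im0 157 [367.2 374. ]
im0 158 [367.8 373.4]
im0 159 [368.4 371.8]
im0 160 [368.3 371.2]
im1 152 [369.5 371.3]
im1 153 [368.  373.6]
im1 154 [367.2 374.2]
im1 155 [367.1 374.3]
im1 156 [362.1 367.  374.3]
im1 157 [363.1 366.5 374. ]
im1 158 [373.4]
im1 159 [371.8]
im1 160 [371.1]
153 [367.9 374.2]
155 [367.3 375.2]
157 [366.8 374.8]
top edge [np.float64(151.75278396436525)] [137. 139. 139. 135.  97.  25.  13.  14.  10.   1.  17.  83. 134. 122.]
disc hull [326.64917 164.37616] [355.22507 188.80638]
170 [328.1 353.2] [88. 91. 89. 91. 90. 91. 89. 75. 54. 43. 46. 47. 46. 46.]
172 [327.4 354.5] [90. 89. 88. 86. 90. 88. 85. 59. 44. 41. 47. 44. 44. 48.]
174 [327.1 355.1] [87. 88. 87. 89. 88. 93. 77. 52. 43. 47. 45. 44. 47. 45.]
176 [326.9 355.2] [89. 89. 89. 87. 89. 92. 72. 46. 44. 40. 43. 46. 44. 41.]
178 [326.6 354.8] [87. 87. 86. 87. 87. 91. 64. 40. 48. 44. 59. 44. 41. 38.]
180 [326.9 354.4] [ 85.  82.  84.  86. 112. 142. 115.  68.  67.  55.  54.  67.  71.  72.]
```

```bash
python3 - <<'E'
from m import *
S1=np.load("im1.npz")["S"].mean(2); th=np.linspace(0,2*np.pi,240)
def top(c,r,z,col):
    X=proj("scene",np.array([[c[0]+r*np.cos(t),c[1]+r*np.sin(t),z] for t in th])); i=X[:,1].argsort()[:90]; X=X[i]; X=X[X[:,0].argsort()]
    return np.interp(col,X[:,0],X[:,1])
for c in (331,333,335,337,339,341,343): print(c,round(top((.5768,.072),.032,.1502,c),2),S1[158:172,c].round(0))
for c in (369,370,371,372,373): print(c,round(top((.5985,.154),.009,.171,c),2),S1[148:156,c].round(0))
E
```

```text
331 166.79 [26.  6.  0.  7.  4.  8.  9.  5. 15. 36. 43. 45. 47. 43.]
333 165.69 [ 4. 11.  6. 10.  9.  6.  5.  7. 38. 44. 46. 43. 46. 46.]
335 164.99 [ 5. 10.  4.  5.  4.  1.  8. 31. 44. 46. 44. 50. 42. 49.]
337 164.58 [ 46.  54.  65.  86. 104. 117. 123.  76.  57.  44.  44.  44.  41.  44.]
339 164.39 [155. 150. 151. 149. 149. 152. 133.  72.  60.  52.  47.  47.  45.  40.]
341 164.41 [138. 153. 150. 149. 149. 149. 134.  72.  58.  56.  47.  42.  43.  42.]
343 164.63 [ 33.  75. 101. 104. 110. 117. 110.  85.  63.  63.  63.  48.  40.  42.]
369 152.17 [147. 146. 145. 138.  95.  26.   7.  11.]
370 151.9 [147. 147. 148. 135.  58.   4.  10.  22.]
371 151.84 [144. 147. 148. 137.  60.   5.   8.  15.]
372 151.97 [143. 144. 145. 143. 102.  28.  11.  18.]
373 152.27 [143. 144. 144. 139. 110.  37.  11.   5.]
```

The camera/hand comparison puts the stem at (0.598, 0.155), which agrees with the knob at scene (370.7,156). Slide in and watch the force.

{"fn": "move_arm", "kwargs": {
  "moves": [
    [0, 0, 0, 1.0, 0, 0, 5.6],
    [0, 0, 0, 2.2, -0.06, 0, 5.6],
    [0, 0, 0, 3.2, -0.06, 0, 5.6],
    [0, 0, 0, 4.0, -0.06, 0, 5.6],
    [0, 0, 0, 4.4, -0.06, 0, 5.6],
    [0, 0, 0, 4.6, -0.06, 0, 5.6],
    [0, 0, 0, 4.8, -0.06, 0, 5.6],
    [0, 0, 0, 5.0, -0.06, 0, 5.6],
    [0, 0, 0, 5.15, -0.06, 0, 5.6],
    [0, 0, 0, 5.3, -0.06, 0, 5.6],
    [0, 0, 0, 5.3, -0.06, 0, 5.6]
  ]
}}

```text
time_s: 7.72
ee_pos: [0.5899, 0.1234, 0.2064]
eef_rot: [180.0, 0.0, 74.9]
force: [0.0, -0.2, -3.0]
finger_gap: 0.0614
grasp_force: 67.4
```

```bash
python3 - <<'E'
from h import *
st(); to(.5984,.1547,.2058,75)
E
```

```text
t 7.72 [0.5899 0.1234 0.2064] [179.99   0.    74.87] F [ 0.  -0.2 -3. ] M [-0.   -0.   -0.03] gap 0.0614 grip 67
turn -0.002 shift 3.25 0.00 0.06
```

{"fn": "move_arm", "kwargs": {
  "moves": [
    [0, 0, 0, 0.15, 0, 0, 5.6],
    [0, 0, 0, 0.3, 0, 0, 5.6],
    [0, 0, 0, 0.45, 0, 0, 5.6],
    [0, 0, 0, 0.6, 0, 0, 5.6],
    [0, 0, 0, 0.75, 0, 0, 5.6],
    [0, 0, 0, 0.9, 0, 0, 5.6],
    [0, 0, 0, 0.9, 0, 0, 5.6]
  ]
}}

```text
time_s: 8.3
ee_pos: [0.5922, 0.1323, 0.2064]
eef_rot: [180.0, 0.0, 74.9]
force: [0.4, -0.4, -2.9]
finger_gap: 0.0611
grasp_force: 67.4
```

```bash
python3 - <<'E'
from h import *
st()
E
```

```text
t 8.30 [0.5922 0.1323 0.2064] [179.99   0.    74.89] F [ 0.4 -0.4 -2.9] M [ 0.05  0.03 -0.02] gap 0.0611 grip 67
```

Mouth is around the stem with no contact; continue.

{"fn": "move_arm", "kwargs": {
  "moves": [
    [0, 0, 0, 0.15, 0, 0, 5.6],
    [0, 0, 0, 0.3, 0, 0, 5.6],
    [0, 0, 0, 0.45, 0, 0, 5.6],
    [0, 0, 0, 0.6, 0, 0, 5.6],
    [0, 0, 0, 0.75, 0, 0, 5.6],
    [0, 0, 0, 0.9, 0, 0, 5.6],
    [0, 0, 0, 0.9, 0, 0, 5.6]
  ]
}}

```text
time_s: 8.88
ee_pos: [0.5946, 0.141, 0.2063]
eef_rot: [180.0, 0.0, 74.9]
force: [-0.3, -0.2, -3.3]
finger_gap: 0.0612
grasp_force: 67.4
```

```bash
python3 - <<'E'
from h import *
st(); to(.5984,.1547,.2058,75)
E
```

```text
t 8.88 [0.5946 0.141  0.2063] [180.     0.    74.89] F [-0.3 -0.2 -3.3] M [-0.    0.01 -0.02] gap 0.0612 grip 67
turn -0.002 shift 1.42 0.01 0.05
```

{"fn": "move_arm", "kwargs": {
  "moves": [
    [0, 0, 0, 0.15, 0, 0, 5.6],
    [0, 0, 0, 0.3, 0, 0, 5.6],
    [0, 0, 0, 0.45, 0, 0, 5.6],
    [0, 0, 0, 0.6, 0, 0, 5.6],
    [0, 0, 0, 0.75, 0, 0, 5.6],
    [0, 0, 0, 0.9, 0, 0, 5.6],
    [0, 0, 0, 1.05, 0, 0, 5.6],
    [0, 0, 0, 1.15, 0, 0, 5.6],
    [0, 0, 0, 1.15, 0, 0, 5.6]
  ]
}}

```text
time_s: 9.63
ee_pos: [0.5976, 0.152, 0.2064]
eef_rot: [180.0, 0.0, 74.9]
force: [0.1, 0.9, -2.7]
finger_gap: 0.0611
grasp_force: 67.4
```

```bash
python3 - <<'E'
from h import *
st(); to(.5984,.1547,.2058,75)
E
```

```text
t 9.63 [0.5976 0.152  0.2064] [180.     0.    74.88] F [ 0.1  0.9 -2.7] M [0.04 0.03 0.02] gap 0.0611 grip 67
turn -0.002 shift 0.28 0.01 0.06
```

{"fn": "move_arm", "kwargs": {
  "moves": [
    [0, 0, 0, 0.05, 0, 0, 5.6],
    [0, 0, 0, 0.1, 0, 0, 5.6],
    [0, 0, 0, 0.15, 0, 0, 5.6],
    [0, 0, 0, 0.2, 0, 0, 5.6],
    [0, 0, 0, 0.25, 0, 0, 5.6],
    [0, 0, 0, 0.25, 0, 0, 5.6]
  ]
}}

```text
time_s: 10.13
ee_pos: [0.5982, 0.1543, 0.2064]
eef_rot: [180.0, 0.0, 74.9]
force: [-0.4, -0.2, -3.3]
finger_gap: 0.0613
grasp_force: 67.4
```

{"fn": "move_arm", "kwargs": {
  "moves": [
    [0, 0, 0, 0.03, 0, 0, 5.6],
    [0, 0, 0, 0.06, 0, 0, 5.6],
    [0, 0, 0, 0.06, 0, 0, 5.6]
  ]
}}

```text
time_s: 10.38
ee_pos: [0.5984, 0.1548, 0.2064]
eef_rot: [180.0, 0.0, 74.9]
force: [-0.3, -0.8, -3.0]
finger_gap: 0.0612
grasp_force: 67.4
```

{"fn": "move_arm", "kwargs": {
  "moves": [
    [0, 0, 0, 0.03, 0, 0, 5.6],
    [0, 0, 0, 0.06, 0, 0, 5.6],
    [0, 0, 0, 0.06, 0, 0, 5.6]
  ]
}}

```text
time_s: 10.63
ee_pos: [0.5985, 0.1554, 0.2064]
eef_rot: [180.0, 0.0, 74.9]
force: [-0.2, 0.6, -3.9]
finger_gap: 0.0611
grasp_force: 67.4
```

{"fn": "move_arm", "kwargs": {
  "moves": [
    [0, 0, 0, 0.03, 0, 0, 5.6],
    [0, 0, 0, 0.06, 0, 0, 5.6],
    [0, 0, 0, 0.06, 0, 0, 5.6]
  ]
}}

```text
time_s: 10.88
ee_pos: [0.5987, 0.156, 0.2064]
eef_rot: [180.0, 0.0, 74.9]
force: [0.7, -0.0, -2.2]
finger_gap: 0.0612
grasp_force: 67.4
```

{"fn": "move_arm", "kwargs": {
  "moves": [
    [0, 0, 0, 0.03, 0, 0, 5.6],
    [0, 0, 0, 0.06, 0, 0, 5.6],
    [0, 0, 0, 0.06, 0, 0, 5.6]
  ]
}}

```text
time_s: 11.13
ee_pos: [0.5988, 0.1566, 0.2064]
eef_rot: [180.0, 0.0, 74.9]
force: [-0.0, -0.6, -2.8]
finger_gap: 0.0615
grasp_force: 67.4
```

{"fn": "move_arm", "kwargs": {
  "moves": [
    [0, 0, 0, 0.02, 0, 0, 5.6],
    [0, 0, 0, 0.04, 0, 0, 5.6],
    [0, 0, 0, 0.04, 0, 0, 5.6]
  ]
}}

```text
time_s: 11.38
ee_pos: [0.5989, 0.1569, 0.2064]
eef_rot: [180.0, 0.0, 74.9]
force: [0.6, 0.1, -4.1]
finger_gap: 0.061
grasp_force: 67.4
```

{"fn": "move_arm", "kwargs": {
  "moves": [
    [0, 0, 0, 0.02, 0, 0, 5.6],
    [0, 0, 0, 0.04, 0, 0, 5.6],
    [0, 0, 0, 0.04, 0, 0, 5.6]
  ]
}}

```text
time_s: 11.63
ee_pos: [0.599, 0.1573, 0.2064]
eef_rot: [180.0, 0.0, 74.9]
force: [0.2, -0.9, -3.6]
finger_gap: 0.0612
grasp_force: 67.4
```

```bash
python3 - <<'E'
from m import *
st()
S=avg("scene");np.savez("im2.npz",S=S)
x,y=proj("scene",[.598,.155,.14])[0]; print(x,y)
cv2.imwrite("pics/s1.png",crop(S*1.3,(x,y),60,60,10))
E
```

```text
t 11.63 [0.599  0.1573 0.2064] [1.800e+02 1.000e-02 7.488e+01] F [ 0.2 -0.9 -3.6] M [-0.13 -0.03 -0.01] gap 0.0612 grip 67
369.3436904559043 163.88444783383076
```

View pics/s1.png

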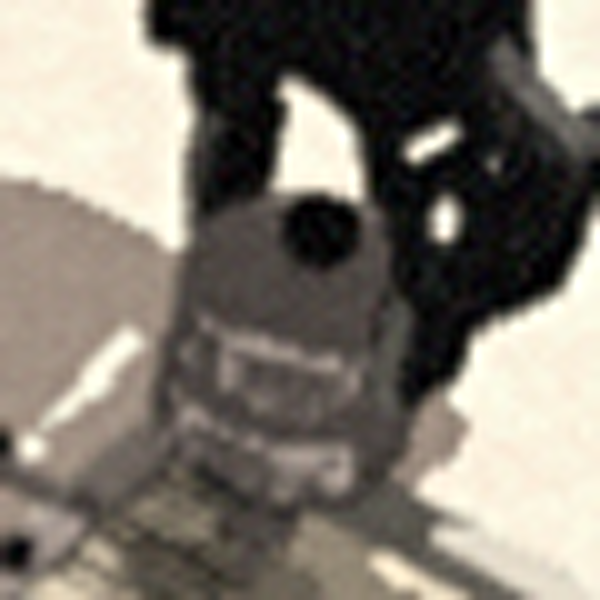

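The mass is around the stem with the knob above it (knob at scene (371,156), unmoved). Keep creeping to feel the slot's end.

{"fn": "move_arm", "kwargs": {
  "moves": [
    [0, 0, 0, 0.02, 0, 0, 5.6],
    [0, 0, 0, 0.04, 0, 0, 5.6],
    [0, 0, 0, 0.04, 0, 0, 5.6]
  ]
}}

```text
time_s: 12.08
ee_pos: [0.599, 0.1574, 0.2063]
eef_rot: [-180.0, 0.0, 74.9]
force: [-1.6, -4.4, -2.8]
finger_gap: 0.061
grasp_force: 67.4
```

```bash
python3 - <<'E'
from h import *
st()
E
```

```text
t 12.08 [0.599  0.1574 0.2063] [-1.7999e+02  4.0000e-02  7.4880e+01] F [-1.6 -4.4 -2.8] M [-0.68  0.13 -0.03] gap 0.0610 grip 67
```

Slot end felt: contact at TCP (0.599, 0.1573) with about 5 N. Back off 1.4 mm to centre the disc, then lower towards the key.

{"fn": "move_arm", "kwargs": {
  "moves": [
    [0, 0, 0, -0.07, 0, 0, 5.6],
    [0, 0, 0, -0.14, 0, 0, 5.6],
    [0, 0, 0, -0.14, 0, 0.1, 5.6],
    [0, 0, 0, -0.14, 0, 0.2, 5.6],
    [0, 0, 0, -0.14, 0, 0.3, 5.6],
    [0, 0, 0, -0.14, 0, 0.4, 5.6],
    [0, 0, 0, -0.14, 0, 0.5, 5.6],
    [0, 0, 0, -0.14, 0, 0.55, 5.6],
    [0, 0, 0, -0.14, 0, 0.6, 5.6],
    [0, 0, 0, -0.14, 0, 0.6, 5.6]
  ]
}}

```text
time_s: 12.92
ee_pos: [0.5987, 0.1563, 0.2002]
eef_rot: [-180.0, 0.0, 74.9]
force: [-0.0, -0.4, -3.0]
finger_gap: 0.0611
grasp_force: 67.4
```

{"fn": "move_arm", "kwargs": {
  "moves": [
    [0, 0, 0, 0, 0, 0.03, 5.6],
    [0, 0, 0, 0, 0, 0.06, 5.6],
    [0, 0, 0, 0, 0, 0.06, 5.6]
  ]
}}

```text
time_s: 13.17
ee_pos: [0.5987, 0.1563, 0.1998]
eef_rot: [180.0, 0.0, 74.9]
force: [0.3, -0.1, -2.6]
finger_gap: 0.0613
grasp_force: 67.4
```

{"fn": "move_arm", "kwargs": {
  "moves": [
    [0, 0, 0, 0, 0, 0.02, 5.6],
    [0, 0, 0, 0, 0, 0.04, 5.6],
    [0, 0, 0, 0, 0, 0.04, 5.6]
  ]
}}

```text
time_s: 13.42
ee_pos: [0.5987, 0.1563, 0.1993]
eef_rot: [-180.0, 0.0, 74.9]
force: [-0.5, 0.4, -3.4]
finger_gap: 0.0611
grasp_force: 67.4
```

{"fn": "move_arm", "kwargs": {
  "moves": [
    [0, 0, 0, 0, 0, 0.02, 5.6],
    [0, 0, 0, 0, 0, 0.04, 5.6],
    [0, 0, 0, 0, 0, 0.04, 5.6]
  ]
}}

```text
time_s: 13.67
ee_pos: [0.5988, 0.1563, 0.1989]
eef_rot: [180.0, 0.0, 74.9]
force: [-0.2, -0.1, -2.0]
finger_gap: 0.0613
grasp_force: 67.4
```

{"fn": "move_arm", "kwargs": {
  "moves": [
    [0, 0, 0, 0, 0, 0.02, 5.6],
    [0, 0, 0, 0, 0, 0.04, 5.6],
    [0, 0, 0, 0, 0, 0.04, 5.6]
  ]
}}

```text
time_s: 13.92
ee_pos: [0.5988, 0.1564, 0.1987]
eef_rot: [180.0, 0.0, 74.9]
force: [-0.4, 0.3, -0.3]
finger_gap: 0.0613
grasp_force: 67.6
```

{"fn": "move_arm", "kwargs": {
  "moves": [
    [0, 0, 0, 0, 0, 0.02, 5.6],
    [0, 0, 0, 0, 0, 0.04, 5.6],
    [0, 0, 0, 0, 0, 0.04, 5.6]
  ]
}}

```text
time_s: 14.17
ee_pos: [0.5987, 0.1564, 0.1984]
eef_rot: [180.0, -0.0, 74.9]
force: [-1.5, 0.5, 2.4]
finger_gap: 0.0614
grasp_force: 67.9
```

Riding on the key: contact came at z=0.1988, as predicted. Now turn in small steps under light pressure.

{"fn": "move_arm", "kwargs": {
  "moves": [
    [0, 0, -0.03, 0, 0, 0, 5.6],
    [0, 0, -0.06, 0, 0, 0, 5.6],
    [0, 0, -0.06, 0, 0, 0, 5.6]
  ]
}}

```text
time_s: 14.42
ee_pos: [0.5988, 0.1565, 0.1984]
eef_rot: [180.0, -0.0, 78.4]
force: [-0.8, 1.1, 1.9]
finger_gap: 0.0612
grasp_force: 67.8
```

{"fn": "move_arm", "kwargs": {
  "moves": [
    [0, 0, -0.03, 0, 0, 0, 5.6],
    [0, 0, -0.05, 0, 0, 0, 5.6],
    [0, 0, -0.05, 0, 0, 0, 5.6]
  ]
}}

```text
time_s: 14.67
ee_pos: [0.5989, 0.1565, 0.1983]
eef_rot: [180.0, -0.0, 81.2]
force: [-0.8, 2.9, 1.4]
finger_gap: 0.0611
grasp_force: 67.9
```

{"fn": "move_arm", "kwargs": {
  "moves": [
    [0, 0, -0.02, 0, 0, 0, 5.6],
    [0, 0, -0.04, 0, 0, 0, 5.6],
    [0, 0, -0.04, 0, 0, 0, 5.6]
  ]
}}

```text
time_s: 14.92
ee_pos: [0.5988, 0.1563, 0.1982]
eef_rot: [180.0, 0.0, 83.6]
force: [-0.0, 1.9, 2.0]
finger_gap: 0.0611
grasp_force: 67.8
```

{"fn": "move_arm", "kwargs": {
  "moves": [
    [0, 0, -0.02, 0, 0, 0, 5.6],
    [0, 0, -0.04, 0, 0, 0, 5.6],
    [0, 0, -0.04, 0, 0, 0, 5.6]
  ]
}}

```text
time_s: 15.17
ee_pos: [0.5987, 0.1561, 0.1979]
eef_rot: [-180.0, 0.0, 85.9]
force: [0.3, -0.8, -2.4]
finger_gap: 0.0612
grasp_force: 67.5
```

```bash
python3 - <<'E'
from h import *
st()
E
```

```text
t 15.17 [0.5987 0.1561 0.1979] [-1.7999e+02  4.0000e-02  8.5870e+01] F [ 0.3 -0.8 -2.4] M [-0.15 -0.06  0.02] gap 0.0612 grip 67
```

Support vanished at yaw 85.9°: the keyway has found the key. Lower gently.

{"fn": "move_arm", "kwargs": {
  "moves": [
    [0, 0, 0, 0, 0, 0.03, 5.6],
    [0, 0, 0, 0, 0, 0.06, 5.6],
    [0, 0, 0, 0, 0, 0.06, 5.6]
  ]
}}

```text
time_s: 15.42
ee_pos: [0.5987, 0.156, 0.1973]
eef_rot: [-180.0, 0.0, 85.8]
force: [0.4, -2.6, -1.4]
finger_gap: 0.0612
grasp_force: 67.5
```

{"fn": "move_arm", "kwargs": {
  "moves": [
    [0, 0, 0, 0, 0, 0.02, 5.6],
    [0, 0, 0, 0, 0, 0.04, 5.6],
    [0, 0, 0, 0, 0, 0.04, 5.6]
  ]
}}

```text
time_s: 15.67
ee_pos: [0.5987, 0.1562, 0.1971]
eef_rot: [-180.0, 0.0, 85.8]
force: [-0.5, -2.8, 0.0]
finger_gap: 0.061
grasp_force: 67.6
```

```bash
python3 - <<'E'
from h import *
st()
E
```

```text
t 15.67 [0.5987 0.1562 0.1971] [-1.7999e+02  2.0000e-02  8.5760e+01] F [-0.5 -2.8  0. ] M [-0.45  0.18  0.09] gap 0.0610 grip 68
```

{"fn": "move_arm", "kwargs": {
  "moves": [
    [0, 0, -0.02, 0, 0, 0, 5.6],
    [0, 0, -0.04, 0, 0, 0, 5.6],
    [0, 0, -0.04, 0, 0, 0, 5.6]
  ]
}}

```text
time_s: 15.92
ee_pos: [0.5987, 0.1565, 0.197]
eef_rot: [-180.0, -0.0, 88.2]
force: [0.0, -0.4, -2.6]
finger_gap: 0.0611
grasp_force: 67.4
```

{"fn": "move_arm", "kwargs": {
  "moves": [
    [0, 0, 0, 0, 0, 0.03, 5.6],
    [0, 0, 0, 0, 0, 0.06, 5.6],
    [0, 0, 0, 0, 0, 0.06, 5.6]
  ]
}}

```text
time_s: 16.17
ee_pos: [0.5988, 0.1564, 0.1965]
eef_rot: [180.0, 0.0, 88.0]
force: [-0.1, -1.3, -3.4]
finger_gap: 0.0612
grasp_force: 67.4
```

```bash
python3 - <<'E'
from h import *
st()
E
```

```text
t 16.17 [0.5988 0.1564 0.1965] [180.     0.    88.05] F [-0.1 -1.3 -3.4] M [-0.09  0.05  0.03] gap 0.0612 grip 67
```

Free again. Turn a touch more and lower towards the home height (TCP about 0.1948).

{"fn": "move_arm", "kwargs": {
  "moves": [
    [0, 0, -0.015, 0, 0, 0.02, 5.6],
    [0, 0, -0.015, 0, 0, 0.05, 5.6],
    [0, 0, -0.015, 0, 0, 0.08, 5.6],
    [0, 0, -0.015, 0, 0, 0.08, 5.6]
  ]
}}

```text
time_s: 16.5
ee_pos: [0.5987, 0.1563, 0.1957]
eef_rot: [-180.0, 0.0, 88.9]
force: [-0.5, -0.3, -3.6]
finger_gap: 0.061
grasp_force: 67.4
```

{"fn": "move_arm", "kwargs": {
  "moves": [
    [0, 0, 0, 0, 0, 0.02, 5.6],
    [0, 0, 0, 0, 0, 0.05, 5.6],
    [0, 0, 0, 0, 0, 0.05, 5.6]
  ]
}}

```text
time_s: 16.75
ee_pos: [0.5987, 0.1563, 0.1952]
eef_rot: [-180.0, 0.0, 88.9]
force: [-0.0, 0.2, -2.7]
finger_gap: 0.0609
grasp_force: 67.4
```

{"fn": "move_arm", "kwargs": {
  "moves": [
    [0, 0, 0, 0, 0, 0.02, 5.6],
    [0, 0, 0, 0, 0, 0.04, 5.6],
    [0, 0, 0, 0, 0, 0.04, 5.6]
  ]
}}

```text
time_s: 17.0
ee_pos: [0.5988, 0.1563, 0.1949]
eef_rot: [180.0, 0.0, 88.9]
force: [-0.8, -0.5, -1.9]
finger_gap: 0.061
grasp_force: 67.6
```

```bash
python3 - <<'E'
from h import *
st()
E
```

```text
t 17.00 [0.5988 0.1563 0.1949] [179.99   0.    88.91] F [-0.8 -0.5 -1.9] M [-0.01  0.03  0.03] gap 0.0610 grip 68
```

Home: the mass is seated at TCP z about 0.1949 and the stack is taking up its weight. Add a slight preload, then open the fingers gradually.

{"fn": "move_arm", "kwargs": {
  "moves": [
    [0, 0, 0, 0, 0, 0.02, 5.6],
    [0, 0, 0, 0, 0, 0.04, 5.6],
    [0, 0, 0, 0, 0, 0.04, 5.6]
  ]
}}

```text
time_s: 17.25
ee_pos: [0.5987, 0.1563, 0.1947]
eef_rot: [180.0, 0.0, 88.9]
force: [-2.3, -0.7, 1.8]
finger_gap: 0.0612
grasp_force: 67.9
```

{"fn": "move_arm", "kwargs": {
  "moves": [
    [0, 0, 0, 0, 0, 0, 6.1],
    [0, 0, 0, 0, 0, 0, 6.25],
    [0, 0, 0, 0, 0, 0, 6.35],
    [0, 0, 0, 0, 0, 0, 6.45],
    [0, 0, 0, 0, 0, 0, 6.55],
    [0, 0, 0, 0, 0, 0, 6.7],
    [0, 0, 0, 0, 0, 0, 6.9],
    [0, 0, 0, 0, 0, 0, 6.9]
  ]
}}

```text
time_s: 17.92
ee_pos: [0.5988, 0.1563, 0.1945]
eef_rot: [180.0, 0.0, 88.9]
force: [-0.1, -0.2, -0.1]
finger_gap: 0.0694
grasp_force: 0.0
```

```bash
python3 - <<'E'
from h import *
st()
E
```

```text
t 17.92 [0.5988 0.1563 0.1945] [179.99   0.    88.91] F [-0.1 -0.2 -0.1] M [-0.   -0.02 -0.04] gap 0.0694 grip 0
```

{"fn": "move_arm", "kwargs": {
  "moves": [
    [0, 0, 0, 0, 0, 0, 7.6],
    [0, 0, 0, 0, 0, 0, 8.2],
    [0, 0, 0, 0, 0, -0.5, 8.4],
    [0, 0, 0, 0, 0, -1.5, 8.4],
    [0, 0, 0, 0, 0, -3.5, 8.4],
    [0, 0, 0, 0, 0, -6, 8.4],
    [0, 0, 0, 0, 0, -9, 8.4],
    [0, 0, 0, 0, 0, -12, 8.4],
    [0, 0, 0, -3, 0, -14, 8.4],
    [0, 0, 0, -7, 0, -14, 8.4],
    [0, 0, 0, -11, 0, -14, 8.4],
    [0, 0, 0, -15, 0, -14, 8.4],
    [0, 0, 0, -19, 0, -14, 8.4],
    [0, 0, 0, -23, 0, -14, 8.4],
    [0, 0, 0, -27, 0, -14, 8.4],
    [0, 0, 0, -31, 0, -14, 8.4],
    [0, 0, 0, -31, 0, -14, 8.4],
    [0, 0, 0, -31, 0, -14, 8.4]
  ]
}}

```text
time_s: 19.42
ee_pos: [0.5925, -0.1555, 0.3352]
eef_rot: [180.0, 0.0, 88.7]
force: [0.2, 0.3, 0.4]
finger_gap: 0.0842
grasp_force: 0.0
```

```bash
python3 - <<'E'
from m import *
st()
S=avg("scene");T=avg("top");np.savez("im3.npz",S=S,T=T)
c=(.598,.1545)
z=.138
v=[rect("scene",S,c,z),rect("top",T,c,z)]; x,y=proj("scene",[.598,.155,.14])[0]; k=crop(S,(x,y),50,50,6)
cv2.imwrite("pics/f1.png",np.vstack([np.hstack(v),np.hstack([k,k*0])]))
g=S.mean(2)
for r in (153,155,157):
    p=g[r,362:382]; print(r,[round(362+i+(75-p[i])/(p[i+1]-p[i]),1) for i in range(19) if (p[i]-75)*(p[i+1]-75)<0])
print(g[148:156,371].round(0))
E
```

```text
t 19.42 [ 0.5925 -0.1555  0.3352] [1.7997e+02 1.0000e-02 8.8720e+01] F [0.2 0.3 0.4] M [ 0.04 -0.03  0.04] gap 0.0842 grip 0
153 [np.float64(367.9), np.float64(373.3)]
155 [np.float64(367.1), np.float64(374.2)]
157 [np.float64(366.8), np.float64(374.2)]
[150. 150. 153. 142.  63.  16.   6.  11.]
```

View pics/f1.png

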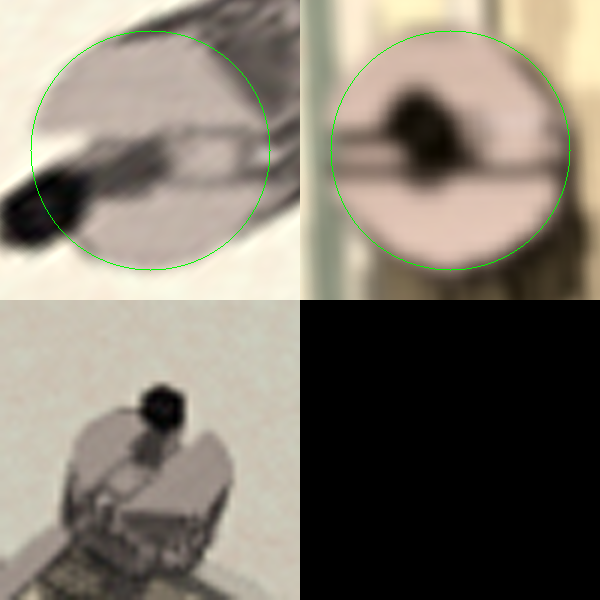

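The final picture shows the mass level under the knob, slot towards +y. Its rim matches the circle drawn at the home height of 138 mm. The knob at scene (370.7,155) is where it started. The 3.9 mm drop felt on lowering agrees with the mass being keyed.

```bash
python3 -c "
from cell import bot
print(bot.job_done())"
```

```text
the job is handed in; nothing more can be done
None
```

The largest steel mass is on the stem under the knob, keyed home with its slot about a quarter turn from the lower one (3.9 mm drop felt, knob unmoved), released and handed in at about 20 s; no verdict came back.

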